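# Belt tensioner deflection check

## Robot

A 6-joint arm with a two-finger parallel gripper is mounted at the origin on a cart in front of the work surface, level with it; the furniture and walls round the work are solid. World frame = base frame: x ahead of the robot, y to its left, z up, the work surface at z = 0. Lengths are in m, angles in rad, forces in N, time in s.
With the tool pointing down it reaches from about 0.35 to 0.85 m from the base axis. Payload 8.1 kg.
Tool frame: the origin (TCP) lies at the very end of the fingers, on their centre line; the grasp point (between the pads) lies 19 mm behind it; z points along the fingers, x is the direction in which the jaws open and shut, and the axes are right-handed (so a half turn about z gives the same grasp; the last joint's range is limited). The gripper opens to 93 mm and grips with 3 to 60 N. Pads are 15 mm wide; open, the fingers measure 128 mm over their backs; the gripper's body (75 mm by 188 mm) begins 65 mm behind the grasp point.
Start: joints at [1.056, 0.13, 1.488, -0, 1.523, -0.085], TCP at [0.25, 0.545, 0.219] pointing down, gripper open.
Joint ranges: [-2.96, 2.96], [-0.89, 2.26], [0.02, 2.5], [-1.34, 4.48], [0, 2.73], [-2.66, 2.66]. Speed limits (rad/s): [2.39, 2.39, 2.79, 3.14, 3.14, 3.14].

## Interface

Orientations are given as a rotation vector (axis times angle).
In Python, from plant import robot gives the robot as it stands. The module is installed in compiled form; this text tells all that it offers.
- The arm moves only by the tool jog_arm, never from a script. Its argument "commands" is one flat list of numbers, 5 for each row, row after row: the gripper's target within -1 to 1 (shut at 1, half-way at 0, fully open at -1), then the shift along the tool's x, y, z in m, then the turn about the tool's z in degrees. A call has 1 to 20 rows; each row shifts and turns the commanded pose from where the row before left it, along the tool's axes as they then stand; what a row does not reach is not made up. A row lasts 1/12 s, in which the tool goes at most 41.7 mm and 7.16 degrees, less where a joint would pass 70% of its speed; a pose out of reach is approached as far as the arm can. A call is refused whole if a number of a shift passes 0.0417 or a number of a turn 7.16, either way. A call with a gripper value outside its range is refused whole. The fingers move at their own pace and stop on an object; "grip_force" is the grip in N (left out, the last holds). Time passes only in rows, so rows that do not move let the fingers close. It gives the time, the measured TCP pose, the force and the opening at its end, in the units of the state.
- robot.read_state(): the state, without advancing time (a new reading comes with each control period).
- robot.read_camera(name): name is "scene" or "top"; returns a dict with "img" (400x640x3 uint8, blue, green, red), "vfov" (degrees; the focal length in pixels is half the picture's height over the tangent of half this angle, whatever the lens; pixels are square), "cx", "cy" (the principal point, pixels), "k1" (the pictures are not rectified: a ray, as slopes to the right and down, at radius r is drawn at 1 + k1 r^2 times it, then the intrinsics apply), "extrinsics" (4x4, takes a point from world to camera coordinates). Camera axes: x right, y down, z forward; pixel columns grow to the right and rows downward; lengths in m; the calibration is good to about 2 mm. A picture is of the moment at which its call begins. There is no depth.
- robot.close_job(): hands the job in, once; it reports no verdict.
Trained networks look in a picture, given as the dict that the camera call returned (one of the last four; its "shot" number tells which), for a name from the list of things; names that differ only in an ending like _2 or _b are one class to them, and where a whole thing is asked for, a point or a joint stands for the part that bears it (a point fixed in the world has none). Each returns a list of dicts, best first, with "score" (0 to 1); they miss things now and then, are a little off and sometimes report something else, mostly with a low value. They report only what shows in the picture. A call takes as long as a camera call.
- robot.recognise(thing, picture): "box" ([centre column, centre row, width, height] as shares, 0 to 1, of the picture: columns of its width, rows of its height, round what is visible of it).
- robot.pinpoint(thing, picture): "position" ([row, column] as shares, 0 to 1, of the picture: columns of its width, rows of its height: a listed point, or the origin of a listed thing).
The state is a dict: "t": time; "q": joint angles; "dq": joint speeds; "joint_torque": joint torques, N m; "tool_pos": TCP position; "orientation": TCP orientation; "force": force on the tool from outside, world axes, zero at the start; "wrist_torque": the same for the moment, N m; "opening": finger opening in m.
Only numpy, scipy, OpenCV 4.12 (cv2) and the standard library are available. Lean on these libraries where they do the work, as an engineer would, in place of code of your own. Each camera call takes 0.05 s, during which the arm holds its last target.

## Task

Check the belt tensioner on its grey rig: with shut fingers push the black idler pulley so that the sprung arm swings along the scale, carrying the red trailing pointer ahead of it, until the pointer's tip stands within the green band, without driving it out past the far side. Stop there briefly, then let the arm go all the way back to its rest; the pointer must stay behind in the band. Leave everything else on the worktop where it stands.

Things in the scene. Friction and masses are not known exactly. Their poses are not given: they have to be found in the camera images.
- tensioner_rig: Fixed grey base plate, top 14 mm high, reaching 192 mm from the pivot towards the robot, 125 mm to each side. Origin: on the worktop below the vertical pivot axis of arm and pointer; -x points to the middle of the white scale (radius 142 to 182 mm, long strokes each 0.2 rad). Seen from above, the resting arm points 2.566 rad counter-clockwise from its x axis: the scale's left end for the robot.
- tension_arm (a joint): Angle (rad) of the aluminium sprung arm, 0 at rest, growing counter-clockwise from above (pulley moves to the robot's right), end stop 1.15. Spring torque 0.24 N m at rest plus 0.8 per rad: about 2 N at the pulley at rest, 8 N at 0.9 rad; damped, it returns in about 1 s. Arm 18 mm wide, 35 to 45 mm above the worktop (47 at the pivot).
- idler (a point): Centre of the black idler pulley on the arm's free end, 120 mm from the pivot axis, 67 mm above the worktop. It is 32 mm in diameter (flanges 36 mm), does not spin, reaches from 46 to 88 mm above the worktop and is pushed on its side, from the robot's left to its right. Its x axis points outward along the arm.
- trailing_pointer (a joint): Angle (rad) of the red trailing pointer, same zero and direction as the arm. It turns about the pivot below the arm (22 to 28 mm above the worktop) with light friction: a pin under the arm pushes it ahead at the same angle as the arm, and it stays where the arm leaves it. It starts 0.08 to 0.28 rad ahead of the arm.
- pointer_tip (a point): Point on the red pointer near its tip, 165 mm from the pivot axis; its x axis points outward along the pointer. The tip is 3 mm wide and ends over the scale.
- green_band (a point): Middle of the green band clipped on the scale, 165 mm from the pivot axis, 20 mm above the worktop. The band spans 0.07 rad to either side of it (23 mm wide at this radius). Its x axis points outward from the pivot, its y axis along the scale in the growing direction. It lies between 0.45 and 0.9 rad on the arm's scale, and is fixed.
- white_jar: Bystander: sample jar with white cap, 51x51x60 mm, origin at the centre of its underside.
- red_jar: Bystander: sample jar with red cap, 51x51x60 mm, origin at the centre of its underside.
- brass_weight: Bystander: brass knob weight, 23x23x42 mm, origin at the centre of its underside.
- bench_timer: Bystander: white bench timer, 54x68x19 mm, origin at the centre of its underside.
- blue_notebook: Bystander: blue notebook, 148x104x13 mm, origin at the centre of its underside.
- red_screwdriver: Bystander: screwdriver with red handle, 28x182x29 mm, long side along its y, origin at the centre of its underside.

How it is judged:
By the outcome, as a careful person would: the job done as asked, in the order asked, and still so for the second after the job is handed in, with the robot touching nothing.
It also fails if it takes over 40 s, if anything falls off the work surface, if the arm or the gripper's body presses on something with over 40 N, if the wrist force passes 120 N, or if a joint passes its speed limit or range.

## Working session

There is one attempt and no reset: what is moved stays moved. The work goes in short steps, Python scripts to look and compute and a tool call to move; the robot and the scene stay as the last step left them, time stands still between calls to the robot, and variables do not carry over. Pictures are saved under pics/ and viewed, and the job is handed in when it is done.

Besides the shell and the picture viewer there is one more tool, called after "Call:" as name(argument=value, ...) on one line, values as JSON. jog_arm: Moves the arm, as the interface text tells. Its arguments: {"type":"object","properties":{"commands":{"type":"array"},"grip_force":{"type":"number"}},"required":["commands"]}

```bash
mkdir -p pics; cat > h.py <<'E'
import numpy as np, cv2
from plant import robot
def ray(p,u,v):
    f=p["img"].shape[0]/2/np.tan(np.radians(p["vfov"])/2)
    xd=(u-p["cx"])/f; yd=(v-p["cy"])/f
    x,y=xd,yd
    for _ in range(30):
        s=1+p["k1"]*(x*x+y*y); x,y=xd/s,yd/s
    E=np.array(p["extrinsics"]);R=E[:3,:3];t=E[:3,3]
    return -R.T@t, R.T@np.array([x,y,1.])
def at(p,u,v,z):
    o,d=ray(p,u,v); return o+d*(z-o[2])/d[2]
def proj(p,P):
    E=np.array(p["extrinsics"]);c=E[:3,:3]@np.asarray(P)+E[:3,3]
    f=p["img"].shape[0]/2/np.tan(np.radians(p["vfov"])/2)
    x,y=c[:2]/c[2];s=1+p["k1"]*(x*x+y*y)
    return p["cx"]+f*x*s,p["cy"]+f*y*s
E
python3 - <<'E'
from h import *
print(robot.read_state())
Z=dict(tensioner_rig=0,idler=.067,pointer_tip=.025,green_band=.02,white_jar=0,red_jar=0,brass_weight=0,bench_timer=0,blue_notebook=0,red_screwdriver=0)
for n in("top","scene"):
    p=robot.read_camera(n); cv2.imwrite(f"pics/{n}0.png",p["img"])
    for k,z in Z.items():
        for r in robot.pinpoint(k,p)[:2]:
            v,u=r["position"];print(n,k,round(r["score"],2),round(u*640),round(v*400),at(p,u*640,v*400,z).round(4))
E
```

```text
{'t': 0.0, 'q': array([ 1.05557735e+00,  1.31178565e-01,  1.48925908e+00, -1.06074726e-05,
        1.52300843e+00, -8.54004033e-02]), 'dq': array([-0.00121573,  0.00022992,  0.00144948, -0.00048329,  0.0008152 ,
       -0.00040776]), 'joint_torque': array([ 1.66238187e-03, -5.59831095e+01, -4.91764033e+01,  7.69197685e-02,
        3.47230921e-02, -2.93553649e-04]), 'tool_pos': array([0.24972599, 0.54493591, 0.21758816]), 'orientation': array([ 2.64334424e+00,  1.69612524e+00, -2.56700143e-03]), 'force': array([-0.46340602,  0.20400044,  0.48949878]), 'wrist_torque': array([ 0.03303002,  0.01372951, -0.02527238]), 'opening': 0.09320178746179596}
top tensioner_rig 0.92 351 178 [ 0.5488 -0.0881  0.    ]
top idler 0.68 338 209 [ 0.4514 -0.0477  0.067 ]
top pointer_tip 0.6 339 228 [ 0.3973 -0.055   0.025 ]
top green_band 0.54 365 230 [ 0.3932 -0.1329  0.02  ]
top white_jar 0.69 457 237 [ 0.3801 -0.4149  0.    ]
top white_jar 0.4 362 231 [ 0.3892 -0.125   0.    ]
top red_jar 0.79 444 186 [ 0.5347 -0.374   0.    ]
top red_jar 0.5 362 231 [ 0.3898 -0.124   0.    ]
top brass_weight 0.55 459 1
[... 270 characters left out ...]
8 243 [ 0.5558 -0.0819  0.    ]
scene idler 0.89 306 225 [ 0.4417 -0.0478  0.067 ]
scene pointer_tip 0.72 295 244 [ 0.4041 -0.06    0.025 ]
scene green_band 0.68 302 258 [ 0.3918 -0.122   0.02  ]
scene green_band 0.49 240 183 [0.4207 0.395  0.02  ]
scene white_jar 0.68 368 337 [ 0.3879 -0.4267  0.    ]
scene red_jar 0.78 409 302 [ 0.5377 -0.3711  0.    ]
scene brass_weight 0.51 459 303 [ 0.6367 -0.427   0.    ]
scene bench_timer 0.74 271 188 [0.5201 0.3562 0.    ]
scene bench_timer 0.44 371 334 [ 0.3975 -0.4217  0.    ]
scene blue_notebook 0.62 241 185 [0.4348 0.4249 0.    ]
scene red_screwdriver 0.81 258 202 [0.4332 0.2674 0.    ]
scene red_screwdriver 0.41 347 246 [ 0.5439 -0.0951  0.    ]
```

```bash
python3 - <<'E'
import cv2,numpy as np
a=cv2.imread("pics/top0.png")[140:250,280:420];b=cv2.imread("pics/scene0.png")[180:310,230:430]
cv2.imwrite("pics/tz.png",cv2.resize(a,None,fx=5,fy=5,interpolation=cv2.INTER_CUBIC))
cv2.imwrite("pics/sz.png",cv2.resize(b,None,fx=4,fy=4,interpolation=cv2.INTER_CUBIC))
E
```

```text
(no output)
```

View pics/tz.png

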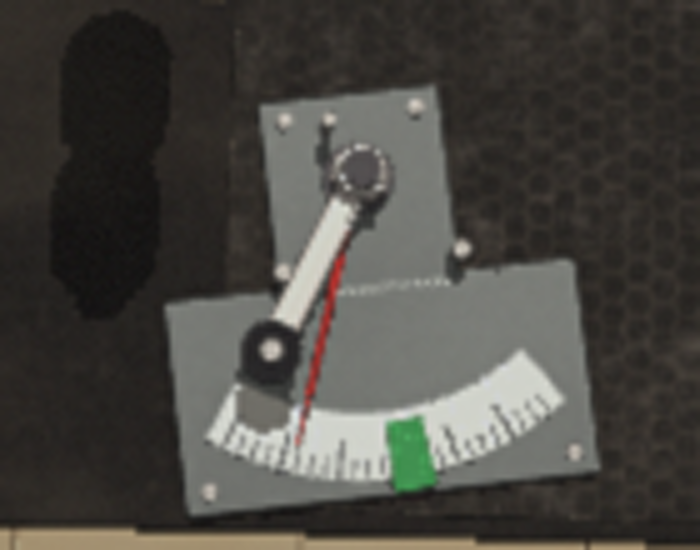

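View pics/sz.png

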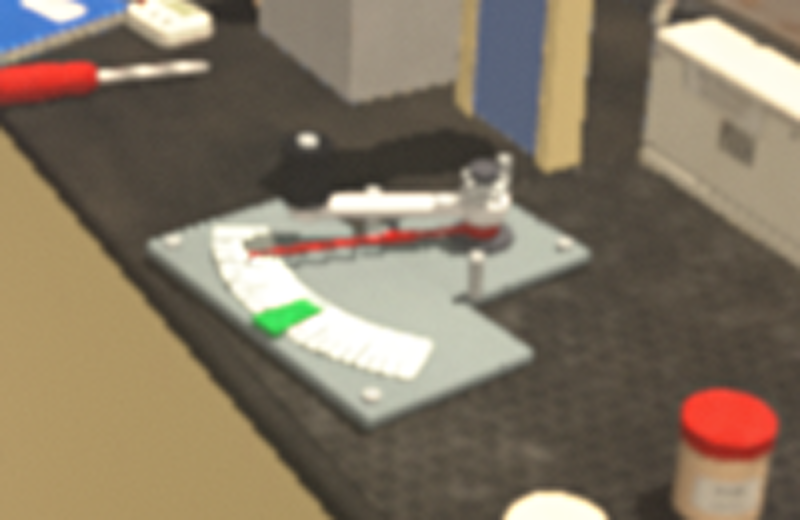

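View pics/scene0.png

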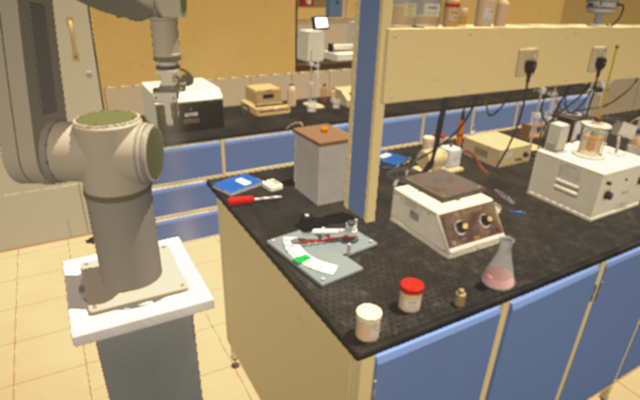

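View pics/top0.png

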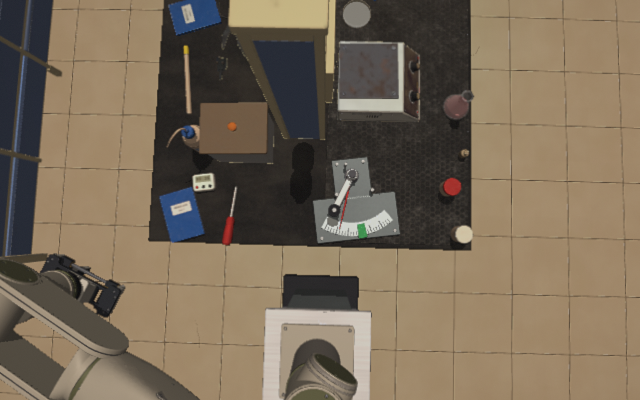

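```bash
python3 - <<'E'
from h import *
p=robot.read_camera("top")
g=lambda a,b,z:at(p,280+(a+.5)/5-.5,140+(b+.5)/5-.5,z)
C={}
for n,a,b,z in[("pivot",361,168,.05),("pulley",271,348,.09),("green",411,454,.02),("tip",299,442,.028),("bl",190,515,.014),("br",600,468,.014),("tr",573,260,.014),("tl",165,305,.014),("utl",262,103,.014),("utr",435,87,.014),("sl",225,402+18,.016),("post",461,247,.05),("post2",282,271,.05)]:
    C[n]=g(a,b,z);print(n,C[n].round(4))
e=C["br"]-C["bl"];print("yaw of -y axis",np.arctan2(e[1],e[0])+np.pi/2, np.linalg.norm(e))
e=C["tr"]-C["tl"];print("yaw",np.arctan2(e[1],e[0])+np.pi/2)
yaw=np.mean([np.arctan2(*(C[b]-C[a])[[1,0]])+np.pi/2 for a,b in(("bl","br"),("tl","tr"),("utl","utr"))])
yb=(C["bl"]+C["br"])/2; R=np.array([np.cos(yaw),np.sin(yaw)])
print("yaw",yaw,"pivot from plate",yb[:2]+.192*R)
for pv in (C["pivot"][:2],yb[:2]+.192*R):
  for n in("pulley","tip","green"):
    d=C[n][:2]-pv;print(n,np.hypot(*d),(np.arctan2(d[1],d[0])-yaw-2.566)%(2*np.pi))
# green by mask
im=p["img"].astype(int);m=(im[...,1]>im[...,2]+40)&(im[...,1]>im[...,0]+25);m[:215]=0;m[245:]=0;m[:,:340]=0;m[:,390:]=0
v,u=np.nonzero(m);print(len(v),u.mean(),v.mean(),at(p,u.mean(),v.mean(),.02))
m=(im[...,2]>im[...,1]+50);m[:180]=0;m[235:]=0;m[:,:330]=0;m[:,365:]=0
for q in zip(*np.nonzero(m)):
    P=at(p,q[1],q[0],.028);d=P[:2]-(yb[:2]+.192*R);print(q,np.hypot(*d).round(3),((np.arctan2(d[1],d[0])-yaw-2.566)%(2*np.pi)).round(3))
E
```

```text
pivot [ 0.5589 -0.0875  0.05  ]
pulley [ 0.4492 -0.0363  0.09  ]
green [ 0.3911 -0.123   0.02  ]
tip [ 0.3963 -0.0555  0.028 ]
bl [0.3507 0.0084 0.014 ]
br [ 0.3859 -0.2371  0.014 ]
tr [ 0.5108 -0.219   0.014 ]
tl [0.4767 0.0272 0.014 ]
utl [ 0.6017 -0.0283  0.014 ]
utr [ 0.6144 -0.1335  0.014 ]
sl [ 0.4083 -0.0111  0.016 ]
post [ 0.5136 -0.1474  0.05  ]
post2 [ 0.4965 -0.0423  0.05  ]
yaw of -y axis 0.14223950861115897 0.2479887364823081
yaw 0.1377620466566174
yaw 0.1332533442024039 pivot from plate [ 0.55859341 -0.08884795]
pulley 0.12100646017749091 0.005947959763860755
tip 0.16564664206001137 0.24836916229810768
green 0.17150855310232496 0.6509329180782597
pulley 0.12135085955895608 6.277803233871591
tip 0.16564941277032585 0.23982400881862187
green 0.17095593330870532 0.6433224372158532
106 361.5943396226415 230.53773584905662 [ 0.39065033 -0.12237005  0.02      ]
(np.int64(191), np.int64(348)) 0.052 0.243
(np.int64(192), np.int64(347)) 0.056 0.202
(np.int64(192), np.int64(348)) 0.055 0.255
(np.int64(193), np.int64(347)) 0.059 0.216
(np.int64(193), np.int64(348)) 0.058 0.266
(np
[... 1350 characters left out ...]
42)) 0.117 0.213
(np.int64(212), np.int64(343)) 0.117 0.237
(np.int64(213), np.int64(342)) 0.12 0.219
(np.int64(213), np.int64(343)) 0.12 0.243
(np.int64(214), np.int64(342)) 0.123 0.225
(np.int64(214), np.int64(343)) 0.123 0.248
(np.int64(215), np.int64(342)) 0.126 0.23
(np.int64(216), np.int64(342)) 0.129 0.236
(np.int64(217), np.int64(341)) 0.133 0.219
(np.int64(217), np.int64(342)) 0.132 0.241
(np.int64(218), np.int64(341)) 0.136 0.225
(np.int64(218), np.int64(342)) 0.135 0.246
(np.int64(219), np.int64(341)) 0.138 0.23
(np.int64(220), np.int64(341)) 0.141 0.235
(np.int64(224), np.int64(340)) 0.154 0.234
(np.int64(225), np.int64(340)) 0.157 0.238
(np.int64(228), np.int64(339)) 0.166 0.233
```

Call:
jog_arm(commands=[1,0,0,0,6.54,1,0,0,0,6.54,1,0,0,0,6.54,1,0,0,0,6.54,1,0,0,0,6.54,1,0,0,0,6.54,1,0,0,0,6.54,1,0,0,0,6.54,1,0,0,0,6.54,1,0,0,0,6.54,1,0,0,0,0], grip_force=10)

```text
t: 2.07
tool_pos: [0.25, 0.5454, 0.2186]
orientation: [-3.142, 0.009, -0.0]
force: [0.2, -0.9, 0.6]
opening: 0.0241
```

Call:
jog_arm(commands=[1,0.0098,0.025,0,0,1,0.0098,0.025,0,0,1,0.0098,0.025,0,0,1,0.0098,0.025,0,0,1,0.0098,0.025,0,0,1,0.0098,0.025,0,0,1,0.0098,0.025,0,0,1,0.0098,0.025,0,0,1,0.0098,0.025,0,0,1,0.0098,0.025,0,0,1,0.0098,0.025,0,0,1,0.0098,0.025,0,0,1,0.0098,0.025,0,0,1,0.0098,0.025,0,0,1,0.0098,0.025,0,0,1,0.0098,0.025,0,0,1,0.0098,0.025,0,0,1,0.0098,0.025,0,0,1,0.0098,0.025,0,0,1,0.0098,0.025,0,0])

```text
t: 3.73
tool_pos: [0.4461, 0.044, 0.2189]
orientation: [-3.142, -0.006, -0.001]
force: [0.9, -0.3, -0.0]
opening: -0.0001
```

```bash
cat > look.py <<'E'
from h import *
import sys
s=robot.read_state();print(s["t"],s["tool_pos"],s["orientation"],s["force"],s["opening"])
t=robot.read_camera("top")["img"];c=robot.read_camera("scene")["img"]
a=cv2.resize(t[140:260,280:420],None,fx=4,fy=4,interpolation=cv2.INTER_CUBIC)
cv2.imwrite(f"pics/{sys.argv[1]}_t.png",a)
cv2.imwrite(f"pics/{sys.argv[1]}_s.png",cv2.resize(c[140:290,200:400],None,fx=4,fy=4,interpolation=cv2.INTER_CUBIC))
E
python3 look.py a
```

```text
3.7333 [0.44612758 0.04402931 0.2188812 ] [-3.14154475e+00 -6.23486755e-03 -1.00932189e-03] [ 0.86818238 -0.26656989 -0.04456238] -5.287055787967789e-05
```

View pics/a_t.png

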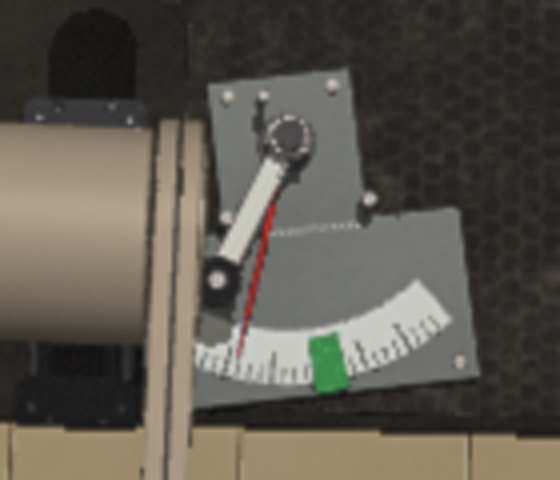

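View pics/a_s.png

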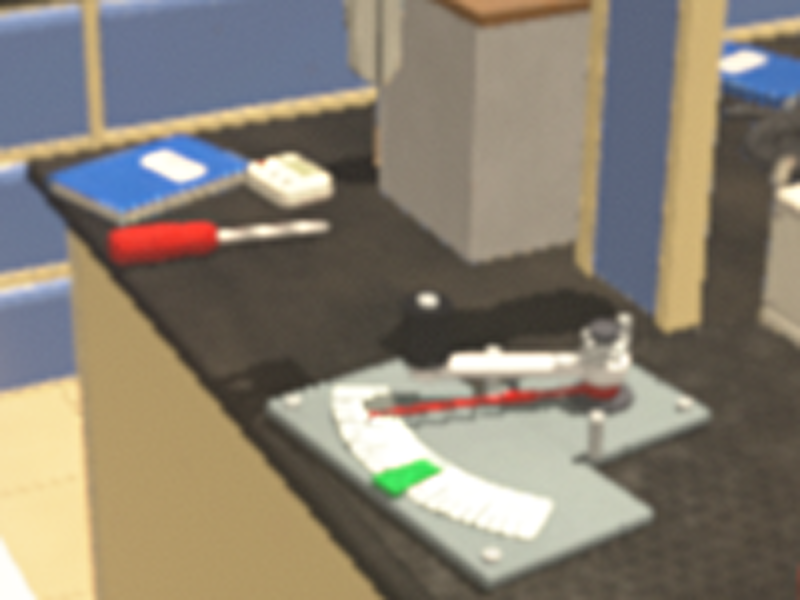

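Call:
jog_arm(commands=[1,0,0,0.016,0,1,0,0,0.016,0,1,0,0,0.016,0,1,0,0,0.016,0,1,0,0,0.016,0,1,0,0,0.016,0,1,0,0,0.016,0,1,0,0,0.016,0,1,0,0,0.016,0,1,0,0,0.014,0,1,0,0,0,0,1,0,0,0,0])

```text
t: 4.83
tool_pos: [0.4449, 0.046, 0.0602]
orientation: [-3.141, -0.003, 0.003]
force: [1.0, -0.4, 1.1]
opening: 0.0008
```

```bash
python3 look.py b
```

```text
4.8333 [0.44486978 0.04595897 0.06019415] [-3.14136726e+00 -3.32321668e-03  2.98140496e-03] [ 1.00450095 -0.35256661  1.05596506] 0.0007526392671133602
```

View pics/b_s.png

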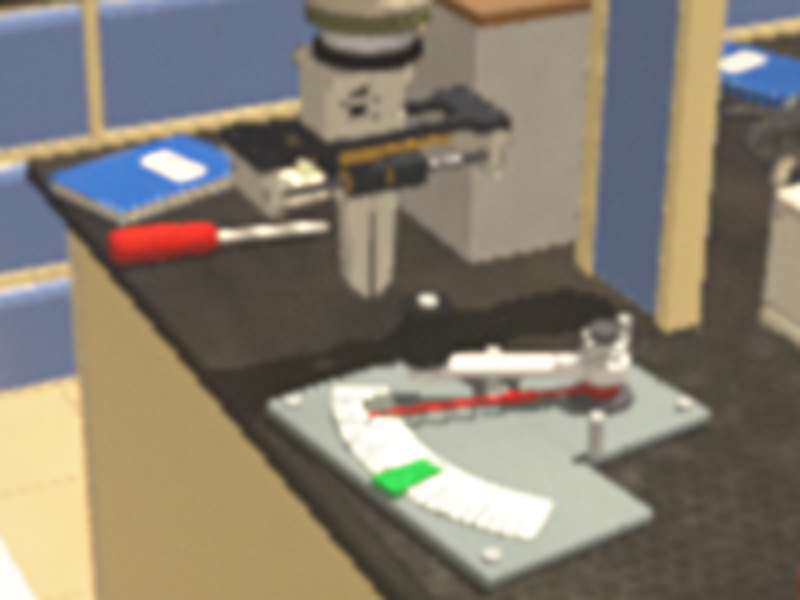

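Call:
jog_arm(commands=[1,0,0.01,0,0,1,0,0.01,0,0,1,0,0.01,0,0,1,0,0.008,0,0,1,0,0.007,0,0,1,0,0.007,0,0,1,0,0.007,0,0,1,0,0.007,0,0,1,0,0.007,0,0,1,0,0.007,0,0,1,0,0.007,0,0,1,0,0.007,0,0,1,0,0.006,0,0,1,0,0.005,0,0,1,0,0.004,0,0,1,0,0.003,0,0,1,0,0,0,0,1,0,0,0,0])

```text
t: 6.43
tool_pos: [0.444, -0.0659, 0.0595]
orientation: [-3.139, 0.001, 0.006]
force: [-4.0, 5.7, 1.2]
opening: 0.0007
```

```bash
python3 look.py c
```

```text
6.4333 [ 0.44400237 -0.06593309  0.05954679] [-3.13923330e+00  1.12740906e-03  5.73685456e-03] [-4.03428087  5.72975678  1.16837613] 0.0007297535469875127
```

View pics/c_s.png

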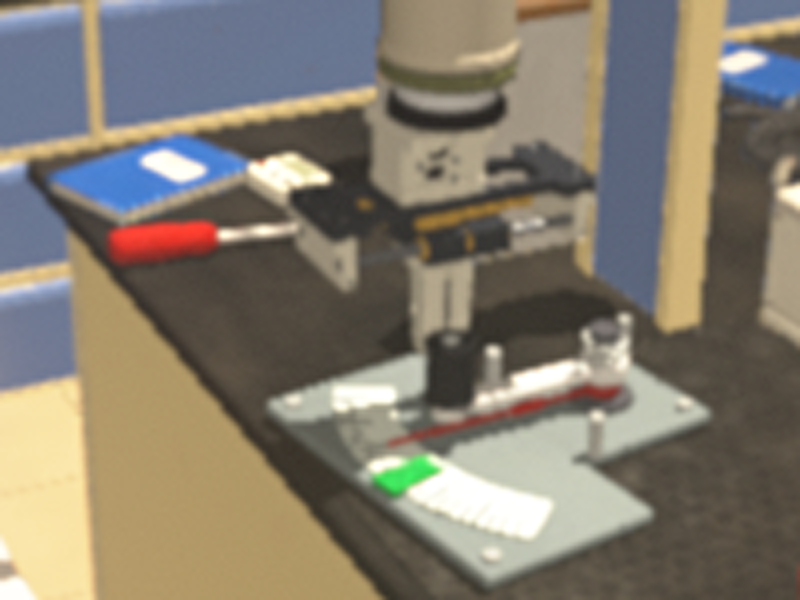

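View pics/c_t.png

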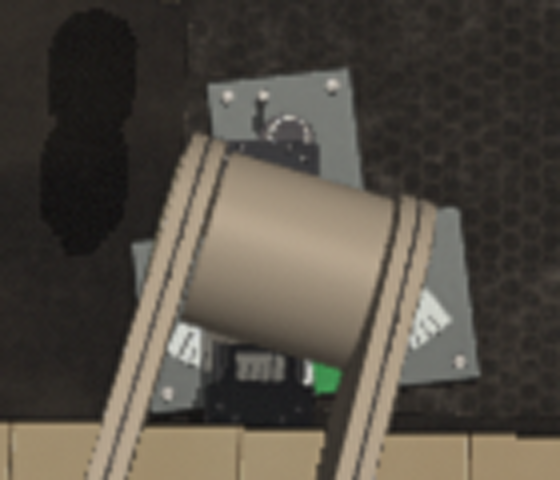

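```bash
cat > ang.py <<'E'
from h import *
import sys
p=robot.read_camera("scene"); pv=np.array([.5588,-.088]);yaw=.137
def A(u,v,z):
    d=at(p,u,v,z)[:2]-pv; return np.hypot(*d).round(3),((np.arctan2(d[1],d[0])-yaw-2.566)%(2*np.pi)).round(3)
im=p["img"].astype(int)
m=(im[...,1]>im[...,2]+40)&(im[...,1]>im[...,0]+25);m[:250]=0;m[265:]=0;m[:,:285]=0;m[:,315:]=0
v,u=np.nonzero(m);print("green",len(v),A(u.mean(),v.mean(),.02))
m=(im[...,2]>im[...,1]+40);m[:234]=0;m[270:]=0;m[:,:288]=0;m[:,335:]=0
for c in range(290,335,3):
    v=np.nonzero(m[:,c])[0]
    if len(v): print(c,v.mean(),len(v),A(c,v.mean(),.025))
for a in (.4,.5,.6,.64,.7):
    th=yaw+2.566+a;print(a,np.round(proj(p,[pv[0]+.165*np.cos(th),pv[1]+.165*np.sin(th),.025]),1))
for r in robot.pinpoint("pointer_tip",p)[:2]:
    v,u=r["position"];print(r["score"],u*640,v*400,A(u*640,v*400,.025))
for r in robot.pinpoint("idler",p)[:2]:
    v,u=r["position"];print("idler",r["score"],u*640,v*400,A(u*640,v*400,.067))
E
python3 ang.py
```

```text
green 95 (np.float64(0.175), np.float64(0.651))
299 250.0 1 (np.float64(0.16), np.float64(0.474))
302 249.0 1 (np.float64(0.151), np.float64(0.469))
305 248.5 2 (np.float64(0.143), np.float64(0.479))
308 247.5 2 (np.float64(0.134), np.float64(0.473))
311 246.5 2 (np.float64(0.124), np.float64(0.467))
314 246.0 1 (np.float64(0.116), np.float64(0.479))
317 245.5 2 (np.float64(0.108), np.float64(0.494))
320 244.5 2 (np.float64(0.098), np.float64(0.488))
323 243.5 2 (np.float64(0.088), np.float64(0.481))
326 243.0 1 (np.float64(0.08), np.float64(0.5))
329 242.0 3 (np.float64(0.07), np.float64(0.493))
332 241.0 3 (np.float64(0.06), np.float64(0.484))
0.4 [295.3 248.2]
0.5 [298.3 251.2]
0.6 [301.8 254. ]
0.64 [303.4 255.1]
0.7 [306.  256.7]
0.58 296.57599999999996 249.67999999999998 (np.float64(0.165), np.float64(0.448))
idler 0.6 313.92 230.28 (np.float64(0.113), np.float64(0.409))
```

Call:
jog_arm(commands=[1,0,0.004,0,0,1,0,0.004,0,0,1,0,0.004,0,0,1,0,0.003,0,0,1,0,0.003,0,0,1,0,0.002,0,0,1,0,0,0,0,1,0,0,0,0,1,0,0,0,0])

```text
t: 7.43
tool_pos: [0.4439, -0.0856, 0.0595]
orientation: [-3.139, 0.001, 0.006]
force: [-4.2, 5.8, -0.4]
opening: 0.0007
```

```bash
python3 ang.py; python3 look.py d
```

```text
green 82 (np.float64(0.178), np.float64(0.66))
305 254.5 2 (np.float64(0.16), np.float64(0.64))
308 252.5 2 (np.float64(0.148), np.float64(0.621))
311 251.5 2 (np.float64(0.139), np.float64(0.626))
314 250.5 2 (np.float64(0.129), np.float64(0.631))
317 249.5 2 (np.float64(0.12), np.float64(0.638))
320 248.5 2 (np.float64(0.11), np.float64(0.646))
323 247.5 2 (np.float64(0.101), np.float64(0.656))
326 246.0 1 (np.float64(0.09), np.float64(0.646))
329 244.5 2 (np.float64(0.078), np.float64(0.634))
332 243.5 4 (np.float64(0.068), np.float64(0.647))
0.4 [295.3 248.2]
0.5 [298.3 251.2]
0.6 [301.8 254. ]
0.64 [303.4 255.1]
0.7 [306.  256.7]
0.65 305.472 255.20000000000002 (np.float64(0.161), np.float64(0.661))
idler 0.81 318.016 236.68 (np.float64(0.124), np.float64(0.691))
7.5833 [ 0.44391245 -0.08558246  0.05948068] [-3.13890025e+00  6.13127740e-04  5.99928052e-03] [-4.81114914  6.88076021  0.63873833] 0.0005392896059223485
```

View pics/d_s.png

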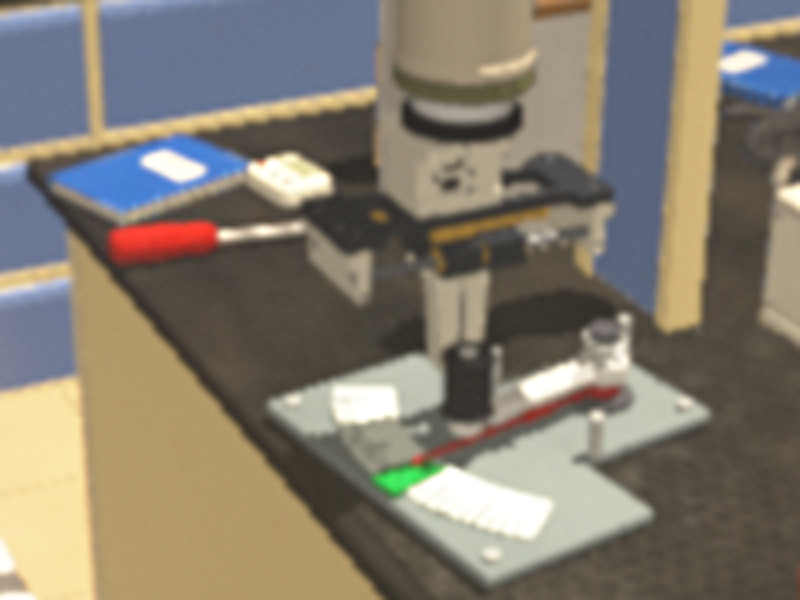

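Call:
jog_arm(commands=[1,0,0,0,0,1,0,0,0,0,1,0,0,0,0,1,0,0,0,0,1,0,0,0,0,1,0,0,0,0,1,0,-0.003,0,0,1,0,-0.006,0,0,1,0,-0.008,0,0,1,0,-0.01,0,0,1,0,-0.01,0,0,1,0,-0.01,0,0,1,0,-0.01,0,0,1,0,-0.01,0,0,1,0,-0.01,0,0,1,0,-0.01,0,0,1,0,-0.012,0,0,1,0,-0.015,0,0,1,0,-0.015,0,0,1,0,-0.015,0,0])

```text
t: 9.35
tool_pos: [0.4456, 0.0583, 0.0606]
orientation: [3.141, -0.001, -0.0]
force: [0.2, -0.1, 0.4]
opening: 0.0001
```

Call:
jog_arm(commands=[1,0,0,-0.02,0,1,0,0,-0.02,0,1,0,0,-0.02,0,1,0,0,-0.02,0,1,0,-0.01,-0.02,0,1,0,-0.02,0,0,1,0,-0.02,0,0,1,0,-0.02,0,0,1,0,0,0,0,1,0,0,0,0,1,0,0,0,0,1,0,0,0,0])

```text
t: 10.35
tool_pos: [0.4457, 0.1268, 0.1605]
orientation: [3.141, -0.001, -0.001]
force: [-0.5, -0.5, -0.0]
opening: 0.0004
```

```bash
python3 ang.py; python3 look.py e; python3 - <<'E'
from h import *
p=robot.read_camera("top"); pv=np.array([.5588,-.088]);yaw=.137
def A(u,v,z):
    d=at(p,u,v,z)[:2]-pv; return np.hypot(*d).round(3),((np.arctan2(d[1],d[0])-yaw-2.566+1)%(2*np.pi)-1).round(3)
im=p["img"].astype(int)
m=(im[...,1]>im[...,2]+40)&(im[...,1]>im[...,0]+25);m[:215]=0;m[245:]=0;m[:,:340]=0;m[:,390:]=0
v,u=np.nonzero(m);print("green",len(v),A(u.mean(),v.mean(),.02))
m=(im[...,2]>im[...,1]+40);m[:185]=0;m[240:]=0;m[:,:340]=0;m[:,380:]=0
for r in range(185,240,4):
    u=np.nonzero(m[r])[0]
    if len(u):print(r,u.mean(),A(u.mean(),r,.027))
for k,z in(("pointer_tip",.025),("idler",.067),("idler",.088)):
    for r in robot.pinpoint(k,p)[:1]:
        v,u=r["position"];print(k,r["score"],A(u*640,v*400,z))
E
```

```text
green 85 (np.float64(0.177), np.float64(0.658))
305 254.0 1 (np.float64(0.158), np.float64(0.628))
308 252.5 2 (np.float64(0.148), np.float64(0.621))
311 251.5 2 (np.float64(0.139), np.float64(0.626))
314 250.5 2 (np.float64(0.129), np.float64(0.631))
317 249.0 3 (np.float64(0.118), np.float64(0.622))
320 248.0 3 (np.float64(0.109), np.float64(0.629))
323 247.0 3 (np.float64(0.099), np.float64(0.637))
326 245.0 3 (np.float64(0.086), np.float64(0.602))
329 244.0 3 (np.float64(0.077), np.float64(0.609))
332 243.0 5 (np.float64(0.067), np.float64(0.618))
0.4 [295.3 248.2]
0.5 [298.3 251.2]
0.6 [301.8 254. ]
0.64 [303.4 255.1]
0.7 [306.  256.7]
0.56 304.192 255.52 (np.float64(0.165), np.float64(0.656))
0.39 236.8 186.4 (np.float64(0.48), np.float64(5.492))
idler 0.81 306.88 224.40000000000003 (np.float64(0.121), np.float64(0.101))
idler 0.7 256.32 202.32000000000002 (np.float64(0.289), np.float64(5.832))
10.5 [0.44584009 0.1267464  0.1605924 ] [ 3.14142570e+00 -2.28118804e-03 -1.03511563e-04] [-0.86355542 -0.49131948 -0.63661832] 0.00029155929477362396
green 95 (np.float64(0.173), np.float64(0.641))
185 353.0 (np.float64(0.033), np.float64(0.596))
189 353.5 (np.float64(0.045), np.float64(0.593))
193 354.5 (np.float64(0.057), np.float64(0.617))
197 355.0 (np.float64(0.07), np.float64(0.611))
201 355.5 (np.float64(0.082), np.float64(0.607))
205 356.5 (np.float64(0.094), np.float64(0.62))
209 357.5 (np.float64(0.106), np.float64(0.63))
213 358.0 (np.float64(0.118), np.float64(0.625))
217 358.5 (np.float64(0.13), np.float64(0.622))
221 359.0 (np.float64(0.142), np.float64(0.619))
225 360.0 (np.float64(0.154), np.float64(0.625))
idler 0.79 (np.float64(0.121), np.float64(0.05))
idler 0.79 (np.float64(0.122), np.float64(0.049))
```

View pics/e_t.png

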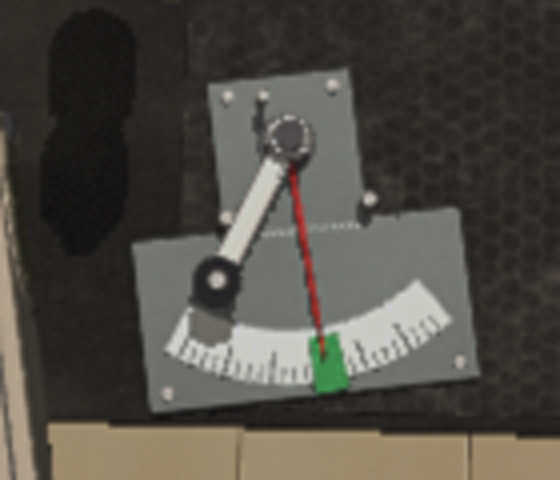

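View pics/e_s.png

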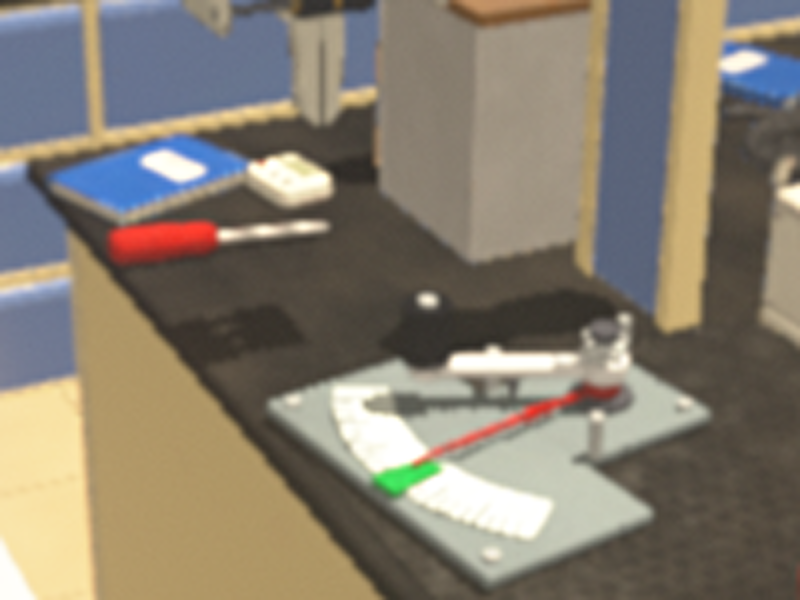

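The pulley sits at (217,280) in the top crop, the same place as before the push. The red tip, at about (323,350), is inside the green band, and the tool is clear.

```bash
python3 -c "
from plant import robot
print(robot.close_job())"
```

```text
the job is handed in; nothing more can be done
None
```

The pointer is standing in the green band and the arm is back at rest; the job was handed in at about 10.8 s of the 40 s allowed.

- **Push:** With shut fingers I pushed the idler in two steps, to about 0.47 rad and then to about 0.64 rad, and held it there for about 0.9 s. I then backed off to the left at moderate speed and lifted clear. The highest force I read was about 8 N.
- **Pointer:** After release it stands at about 0.62–0.63 rad in both cameras. The band's middle is at about 0.64–0.66 rad, spanning 0.07 rad to either side. The top picture shows the tip inside the green, slightly on its near side.
- **Arm:** In the top picture the pulley is at the same pixel as before the push, so it is back at rest. The network's idler estimates disagreed, at 0.05 rad (top) and 0.10 rad (scene). I put this down to network error, because the picture itself is unchanged.
- **Bystanders:** The robot did not go near the bystanders. The notebook, timer and screwdriver look unmoved in the last scene picture. I did not recheck the jars and the brass weight after the push.

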